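# Roll the inlay of a pencil-case lid flush

## Task

Take the laminate roller out of its rest and roll it along the row of inlay strips in the pencil-case lid, pressing down with firm, steady force, until every strip is flush with the frame. Press the strips with the rolling drum only, never with the gripper, and do not slam it down or lean on it so hard that the wood is crushed. Then hang the roller back in its rest by both pins, let go, and leave everything else on the table where it is.

Things in the scene. Friction and masses are not known exactly. Their poses are not given: they have to be found in the camera images.
- lid: Wooden pencil-case lid lying flat on a thin rubber mat, fixed. Frame 100 mm (its x) by 176 mm (its y), top 22 mm above the table; a sunk panel 62 x 134 mm in its middle holds a row of six inlay strips side by side along the lid's y. Origin: centre of the underside, on the table; z up. The drum is wider than the panel: with the strips home it bears on the frame at both sides too.
- lid_top (a point): Centre of the lid at the level of the frame's top face (22 mm above the table); strips are home when their tops are level with this. A steady 10 to 20 N on the drum seats them; a blow or push of over 120 N would crush the wood.
- roller_grip (a point): Centre of the roller's grip bar, right above the drum and 78 mm above the drum's lowest line. The bar is flat-sided: 92 mm long (tool x), 22 mm thick (tool y: pinch it this way), 24 mm high; free beside it down to 35 mm below its centre. A round steel pin, 10 mm diameter, sticks out of each end of the bar, to 68 mm either side of the centre.
- roller: Laminate roller, about 0.4 kg, upright: rubber drum 38 mm diameter, 76 mm wide, turning freely on an axle along the tool's x, under a wooden grip bar on two thin steel straps. It rolls along its y. Origin: the drum's lowest line, mid-width; z up. Starts hanging by its two pins in the rest, drum clear of the base. Same either way round (half a turn in yaw).
- drum (a joint): Turn of the drum on its axle, rad; 0 at the start, either sign; 1 rad is 19 mm of rolling.
- rest: Wooden rest for the roller, fixed: base 150 mm (x) by 66 mm (y), 10 mm thick, and two uprights at x = -58 and +58 mm (12 mm thick, 41 mm wide, inner faces 104 mm apart), 108 mm high, each ending in an open V (90 degrees, 29 mm wide at the mouth, along y) that carries one pin. Origin: centre of the underside, on the table.
- rest_seat (a point): Where the centre of the roller's grip bar is when it hangs in the rest: 100 mm above the table, midway between the uprights; the pins then lie along the rest's x.
- strip0 (a joint): How far inlay strip 0 (60 x 21 x 9 mm; centre at lid y = -56 mm) has been pressed in, m: 0 = standing 4 mm above the frame, 0.004 = flush. Starts 3 to 4 mm proud. In thick glue: yields only above about 5 N (plus 60 N per m/s), stays where left; each strip under the drum adds its own resistance.
- strip1 (a joint): How far inlay strip 1 (60 x 21 x 9 mm; centre at lid y = -33 mm) has been pressed in, m: 0 = standing 4 mm above the frame, 0.004 = flush. Starts 3 to 4 mm proud. In thick glue: yields only above about 5 N (plus 60 N per m/s), stays where left; each strip under the drum adds its own resistance.
- strip2 (a joint): How far inlay strip 2 (60 x 21 x 9 mm; centre at lid y = -11 mm) has been pressed in, m: 0 = standing 4 mm above the frame, 0.004 = flush. Starts 3 to 4 mm proud. In thick glue: yields only above about 5 N (plus 60 N per m/s), stays where left; each strip under the drum adds its own resistance.
- strip3 (a joint): How far inlay strip 3 (60 x 21 x 9 mm; centre at lid y = 11 mm) has been pressed in, m: 0 = standing 4 mm above the frame, 0.004 = flush. Starts 3 to 4 mm proud. In thick glue: yields only above about 5 N (plus 60 N per m/s), stays where left; each strip under the drum adds its own resistance.
- strip4 (a joint): How far inlay strip 4 (60 x 21 x 9 mm; centre at lid y = 33 mm) has been pressed in, m: 0 = standing 4 mm above the frame, 0.004 = flush. Starts 3 to 4 mm proud. In thick glue: yields only above about 5 N (plus 60 N per m/s), stays where left; each strip under the drum adds its own resistance.
- strip5 (a joint): How far inlay strip 5 (60 x 21 x 9 mm; centre at lid y = 56 mm) has been pressed in, m: 0 = standing 4 mm above the frame, 0.004 = flush. Starts 3 to 4 mm proud. In thick glue: yields only above about 5 N (plus 60 N per m/s), stays where left; each strip under the drum adds its own resistance.
- trinket_box: Brass trinket box with a draw latch, 68 x 94 x 52 mm, on the turntable. Bystander.
- barrel: Teal hexagonal pencil barrel, 78 mm, lying on the turntable. Bystander.
- clutch_tube: Silver clutch tube, 60 mm, lying on the turntable. Bystander.
- rubber_grip: Black ribbed rubber grip, 36 mm tall, standing on the turntable. Bystander.
- ramekin: Chipped white porcelain ramekin, 77 mm across, 42 mm high, on the turntable. Bystander.
- pencil: Finished mechanical pencil, about 160 mm, lying on the table in front of the robot, short of the turntable. Bystander.
- glue: White glue bottle, 42 mm across, 100 mm high, standing on the table close to the robot. Bystander.
- offcuts: Two spare inlay strips lying crosswise, 18 mm high together, on the table. Bystander.
Not all that is in view belongs to the job. Leave any green, red or turquoise look-alike of the roller alone.

How it is judged:
On the way, in this order (a step that is already met when the one before it is completed fails the run):
1. the roller is lifted out of its rest (distance between roller_grip and rest_seat above 0.04 m), for 0.1 s.
2. the drum, bearing on the lid or its strips with more than 5 N, has rolled (turned by more than 2 rad, about 40 mm, either way, since the start) ((value of joint drum above 2 rad or value of joint drum below -2 rad) and contact force between drum and lid above 5 N), for 0.05 s.
3. every strip is pressed in, less than 1.4 mm proud (value of joint each of strip0, strip1, strip2, strip3, strip4, strip5 above 0.0026 m), for 0.1 s.
At the end, for the whole second after the job is handed in: Every strip is less than 1.4 mm proud of the frame; the roller hangs still and upright in the rest on both pins (grip centre within 10 mm of its seat, in line within 0.12 rad, within 0.25 rad of upright), let go (all of step 3 and distance between roller_grip and rest_seat below 0.01 m and angle between the x axis of roller and the x axis of rest, either way round below 0.12 rad and angle between roller's own z axis and vertical below 0.25 rad and linear speed of roller below 0.03 m/s and contact force between the fingers and roller below 0.1 N); the robot touches nothing.
It fails at once if the gripper or arm presses on the lid or a strip with more than 3 N (contact force between any of the fingers, the arm and lid above 3 N).
It fails at once if the roller bears on the lid with more than 120 N (contact force between roller and lid above 120 N).
It fails at once if a bystander (trinket box, barrel, clutch tube, rubber grip, ramekin, pencil, glue bottle, offcuts) is shifted more than 25 mm (distance of any of trinket_box, barrel, clutch_tube, rubber_grip, ramekin, pencil, glue, offcuts from where it was at the start of the episode above 0.025 m).
It also fails if it takes over 64 s, if anything falls off the work surface, if the arm or the gripper's body presses on something with over 40 N, if the wrist force passes 120 N, or if a joint passes its speed limit or range.

## Robot

A 7-joint arm with a two-finger parallel gripper is mounted at the origin on the work surface. World frame = base frame: x ahead of the robot, y to its left, z up, the work surface at z = 0. Lengths are in m, angles in rad, forces in N, time in s.
With the tool pointing down it reaches from about 0.425 to 0.925 m from the base axis. Payload 6.8 kg.
Tool frame: the origin (TCP) lies on the centre line of the jaws, within the pads' length; the fingertips stand 11 mm ahead of it and the grasp point (between the pads) lies 8 mm behind it; z points along the fingers, y is the direction in which the jaws open and shut (so a half turn about z gives the same grasp; the last joint's range is limited). The gripper opens to 85 mm and grips with 20 to 120 N. Pads are 22 mm wide; open, the fingers measure 114 mm over their backs; the gripper's body (76 mm by 85 mm) begins 54 mm behind the grasp point. The pads swing forward as they close: fully open they stand 13 mm farther back than shut.
Start: joints at [1.162, 0.477, 0.022, 1.555, -0.011, 1.109, -0.083], TCP at [0.2, -0.645, 0.242] pointing down, gripper open.
Joint ranges: [-2.96, 2.96], [-0.34, 2.1], [-1.41, 1.46], [0.24, 2.44], [-1.37, 4.51], [0.17, 1.92], [-2.96, 2.96]. Speed limits (rad/s): [2.39, 2.39, 3.14, 3.14, 3.14, 3.14, 3.14].

## Interface

Orientations are given as a rotation vector (axis times angle).
In Python, from bench import r gives the robot as it stands.
- The arm moves only by the tool send_rows, never from a script. Its argument "deltas" is a list of rows, each a list of 7 numbers: the opening, from 0 (shut) to 1 (fully open), then the shift along the tool's x, y, z as a fraction of full scale, then the turn, a rotation vector about the tool's x, y, z as a fraction of full scale. In form: [[hand, x, y, z, ax, ay, az], ...]. A call has 1 to 20 rows; each row is the pose to reach, as a shift and turn from the pose commanded when the call began, along the tool's axes at that moment, turning the shorter way round; what a row does not reach only later rows make up. Full scale, the value 1, is 150 mm for a shift and 180 degrees for a turn. A row lasts 1/12 s, in which the tool goes at most 41.7 mm and 7.16 degrees, less where a joint would pass 70% of its speed; a pose out of reach is approached as far as the arm can. A call with a number of a shift or a turn outside -1 to 1 is refused whole. A call with a gripper value outside its range is refused whole. The fingers move at their own pace and stop on an object; "squeeze" is the grip in N (left out, the last holds). Time passes only in rows, so rows that repeat a pose let the fingers close. It gives the time, the measured TCP pose, the force and the opening at its end, in the units of the state.
- r.get_obs(): the state, without advancing time (a new reading comes with each control period).
- r.grab_frame(name): name is "scene" or "top"; returns a dict with "pixels" (480x640x3 uint8, red, green, blue), "camera_matrix" (3x3 intrinsics, pixels), "rvec" (rotation vector, rad) and "tvec" (3), from world to camera coordinates, as OpenCV has them. Camera axes: x right, y down, z forward; pixel columns grow to the right and rows downward; lengths in m; the calibration is good to about 2 mm. A picture is of the moment at which its call begins. There is no depth.
- r.hand_in(): hands the job in, once; it reports no verdict.
The state is a dict: "clock": time; "joints": joint angles; "qvel": joint speeds; "tau": joint torques, N m; "tcp_pos": TCP position; "orientation": TCP orientation; "contact_force": force on the tool from outside, world axes, zero at the start; "moment": the same for the moment, N m; "grip_width": finger opening in m.
Only numpy, scipy, OpenCV 4.12 (cv2) and the standard library are available. Lean on these libraries where they do the work, as an engineer would, in place of code of your own. Each camera call takes 0.05 s, during which the arm holds its last target. There are 200 camera calls.

## Working session

There is one attempt and no reset: what is moved stays moved. The work goes in short steps, Python scripts to look and compute and a tool call to move; the robot and the scene stay as the last step left them, time stands still between calls to the robot, and variables do not carry over. Pictures are saved under pics/ and viewed, about 8 in all and at most 12, crops included, and the job is handed in when it is done.

Besides the shell and the picture viewer there is one more tool, called after "Request:" by a JSON object that holds its "api" and its "payload", one argument or row to a line. send_rows: Moves the arm, as the interface text tells. Shift numbers are shares of 150 mm and turn numbers shares of 180 degrees, none past 1 either way. Its arguments: {"type":"object","properties":{"deltas":{"type":"array","items":{"type":"array","items":{"type":"number"}}},"squeeze":{"type":"number"}},"required":["deltas"]}

```bash
mkdir -p pics; cat > h.py <<'E'
import numpy as np, cv2, sys
from bench import r
def snap(name,f):
    d=r.grab_frame(name); cv2.imwrite('pics/'+f+'.png',d['pixels'][:,:,::-1]); np.savez('pics/'+f+'.npz',**d); return d
def ray(d,uv,z):
    K=np.array(d['camera_matrix']);R=cv2.Rodrigues(np.array(d['rvec'],float))[0];t=np.array(d['tvec'],float).ravel()
    c=-R.T@t; v=R.T@np.linalg.inv(K)@np.array([*uv,1.]); return c+v*(z-c[2])/v[2]
def proj(d,P):
    return cv2.projectPoints(np.array(P,float).reshape(-1,3),np.array(d['rvec'],float),np.array(d['tvec'],float),np.array(d['camera_matrix']),None)[0].reshape(-1,2)
E
python3 - <<'E'
from h import *
print(r.get_obs())
for n in('top','scene'):
    d=snap(n,n+'0');R=cv2.Rodrigues(d['rvec'])[0];print(n,-R.T@np.ravel(d['tvec']),R[2])
E
```

```text
{'clock': 0.0, 'joints': array([ 1.16190423,  0.47779248,  0.02232086,  1.55643379, -0.01154799,
        1.10929292, -0.08312055]), 'qvel': array([ 9.67289578e-04,  4.56049111e-05,  2.78404121e-04,  1.43854521e-03,
       -6.94296227e-04,  4.94124448e-05,  1.22053017e-03]), 'tau': array([-2.54479355e-04, -5.96447539e+01,  1.60733432e+00, -2.81192619e+01,
        1.23047177e-02,  9.25613655e-03, -2.86216823e-05]), 'tcp_pos': array([ 0.19983234, -0.6441527 ,  0.24133788]), 'orientation': array([-3.10438511e+00, -4.70434145e-01,  5.50010766e-04]), 'contact_force': array([ 0.44161091,  0.23089191, -0.63599804]), 'moment': array([-0.00202697,  0.05356904,  0.01113819]), 'grip_width': 0.0853481630286055}
top [0.34386284 0.03170851 1.14827334] [ 0.11329873  0.01322549 -0.99347294]
scene [0.84293728 0.47327468 0.83579898] [-0.40769801 -0.44457378 -0.79758165]
```

View pics/top0.png

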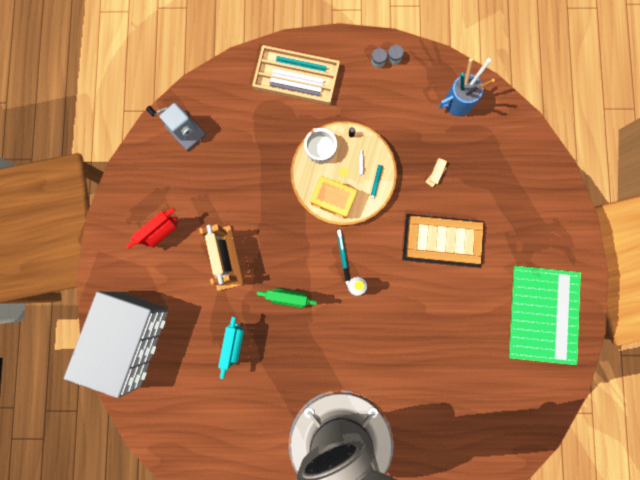

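View pics/scene0.png

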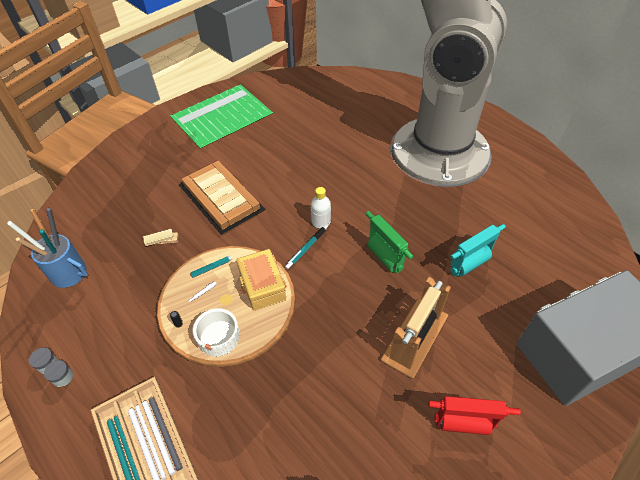

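The top view shows the rest with the roller near (222,257) and the lid near (444,240). Look-alikes are at (153,230) red, (288,298) green and (231,348) turquoise. I'll zoom in next.

```bash
python3 - <<'E'
from h import *
d=np.load('pics/top0.npz'); s=np.load('pics/scene0.npz')
print(proj(d,[[0,0,0],[.5,0,0],[.5,.2,0],[.2,-.645,.24]]).round())
for p in [(222,257),(444,240)]: print(ray(d,p,0.02))
a=d['pixels'][215:295,190:260];b=d['pixels'][205:275,395:495]
e=s['pixels'][265:385,375:460];f=s['pixels'][155:240,170:275]
o=np.zeros((600,800,3),np.uint8)
for im,(x,y),k in((a,(0,0),4),(b,(300,0),4),(e,(0,325),2.25),(f,(300,300),3.5)):
    g=cv2.resize(im,None,fx=k,fy=k,interpolation=cv2.INTER_CUBIC);g=g[:600-y,:800-x];o[y:y+g.shape[0],x:x+g.shape[1]]=g
cv2.imwrite('pics/crop.png',o[:,:,::-1])
E
```

```text
[[340. 444.]
 [339. 232.]
 [258. 232.]
 [690. 374.]]
[0.43640709 0.28338659 0.02      ]
[ 0.47762081 -0.25086701  0.02      ]
```

View pics/crop.png

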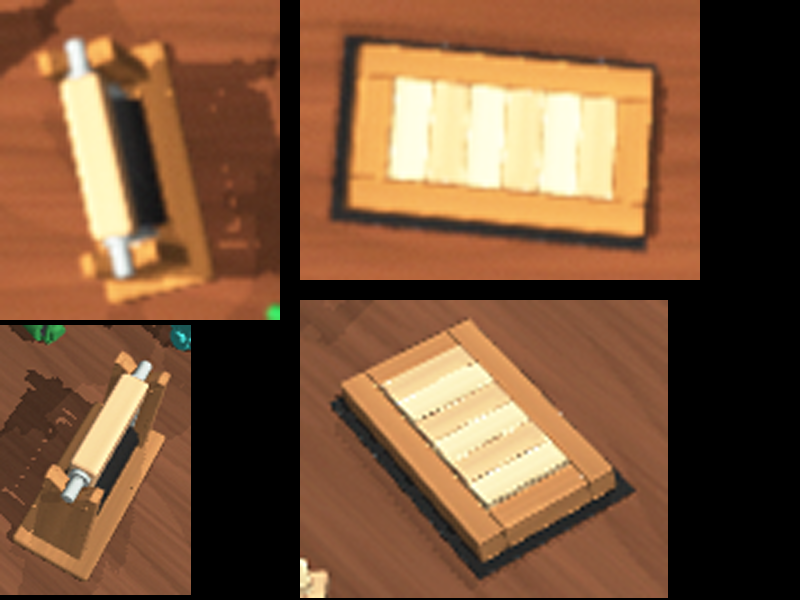

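```bash
python3 - <<'E'
from h import *
d=np.load('pics/top0.npz'); s=np.load('pics/scene0.npz')
def tri(a,b):
    P=[np.array(q['camera_matrix'])@np.c_[cv2.Rodrigues(q['rvec'])[0],np.ravel(q['tvec'])] for q in(d,s)]
    X=cv2.triangulatePoints(P[0],P[1],np.array(a,float),np.array(b,float)).ravel();return X[:3]/X[3]
print('pins tri'); 
A=tri((208.75,225),(439.9,282.8));B=tri((220.75,284.25),(406.1,341.4));A2=tri((208.75,225),(406.1,341.4));B2=tri((220.75,284.25),(439.9,282.8))
print(A,B,A2,B2)
for q,pp in((d,[(208.75,225),(220.75,284.25)]),(s,[(439.9,282.8),(406.1,341.4)])):
    a,b=[ray(q,p,.102) for p in pp];print('pin',a,b,'c',(a+b)/2,np.linalg.norm(a-b),np.degrees(np.arctan2(*(a-b)[1::-1])))
for q,pp in((d,[(410,215.75),(483.75,221.25),(481.25,264.25),(407.5,256.75)]),(s,[(222,227.9),(182.3,178.7),(218.6,160.7),(259.1,204.1)])):
    c=np.array([ray(q,p,.022) for p in pp]);print(c.round(4),'c',c.mean(0),[np.linalg.norm(c[i]-c[i-1]).round(4) for i in range(4)])
    for i,j in((0,1),(3,2)):v=c[i]-c[j];print('ang',np.degrees(np.arctan2(v[1],v[0])))
R=cv2.Rodrigues(r.get_obs()['orientation'])[0];print(R.round(3))
E
```

```text
pins tri
[0.46865335 0.28660847 0.22996613] [ 0.39633616  0.28057076 -0.0706075 ] [0.50078237 0.29895286 0.10062938] [0.36910221 0.2673999  0.09746785]
pin [0.50195826 0.29684905 0.102     ] [0.36901843 0.26634921 0.102     ] c [0.43548835 0.28159913 0.102     ] 0.1363936904952442 12.921520418999757
pin [0.37198431 0.26869071 0.102     ] [0.50004676 0.30072853 0.102     ] c [0.43601554 0.28470962 0.102     ] 0.13200914318828377 -165.95440297033497
[[ 0.5364 -0.1701  0.022 ]
 [ 0.5228 -0.3471  0.022 ]
 [ 0.4192 -0.3372  0.022 ]
 [ 0.437  -0.1622  0.022 ]] c [ 0.47886205 -0.25415     0.022     ] [np.float64(0.0997), np.float64(0.1774), np.float64(0.1041), np.float64(0.1759)]
ang 85.62000315859356
ang 84.17444774888253
[[ 0.5407 -0.16    0.022 ]
 [ 0.5179 -0.3417  0.022 ]
 [ 0.4222 -0.3313  0.022 ]
 [ 0.4413 -0.1572  0.022 ]] c [ 0.48051657 -0.24754268  0.022     ] [np.float64(0.0994), np.float64(0.1832), np.float64(0.0963), np.float64(0.1751)]
ang 82.86631334500126
ang 83.7413123750005
[[ 0.955  0.296 -0.001]
 [ 0.296 -0.955  0.002]
 [-0.    -0.002 -1.   ]]
```

Top and scene views agree. The rest seat is at about (0.4355, 0.283) with yaw 13.3°; pin span measures 132–136 mm against 136 expected. The lid centre is at about (0.4795, -0.251), with its x axis at about -5.5°; it measures about 100 x 176–183 mm. I'll travel out over the lid, then on to the rest.

Request:
{"api": "send_rows", "payload": {
  "deltas": [
    [1, 0.45, -0.32, 0, 0, 0, 0.011],
    [1, 0.9, -0.64, 0, 0, 0, 0.022],
    [1, 0.9, -0.64, 0, 0, 0, 0.022],
    [1, 0.9, -0.64, 0, 0, 0, 0.022],
    [1, 0.9, -0.64, 0, 0, 0, 0.022]
  ]
}}

```text
clock: 0.52
tcp_pos: [0.3078, -0.5052, 0.2419]
orientation: [-3.114, -0.381, -0.006]
contact_force: [0.4, 0.4, -0.3]
grip_width: 0.0855
```

Request:
{"api": "send_rows", "payload": {
  "deltas": [
    [1, 0.45, -0.32, 0, 0, 0, 0],
    [1, 0.9, -0.64, 0, 0, 0, 0],
    [1, 0.9, -0.64, 0, 0, 0, 0],
    [1, 0.9, -0.64, 0, 0, 0, 0],
    [1, 0.9, -0.64, 0, 0, 0, 0]
  ]
}}

```text
clock: 0.93
tcp_pos: [0.4166, -0.3805, 0.2422]
orientation: [-3.115, -0.382, -0.006]
contact_force: [2.0, 1.1, 0.1]
grip_width: 0.0855
```

Request:
{"api": "send_rows", "payload": {
  "deltas": [
    [1, 0.5, -1, 0, 0, 0, 0],
    [1, 0.5, -1, 0, 0, 0, 0],
    [1, 0.5, -1, 0, 0, 0, 0],
    [1, 0.5, -1, 0, 0, 0, 0],
    [1, 0.5, -1, 0, 0, 0, 0]
  ]
}}

```text
clock: 1.35
tcp_pos: [0.4505, -0.217, 0.2423]
orientation: [-3.115, -0.38, -0.002]
contact_force: [-0.5, 0.4, -0.5]
grip_width: 0.0851
```

Request:
{"api": "send_rows", "payload": {
  "deltas": [
    [1, 0.2, -1, 0, 0, 0, 0],
    [1, 0.2, -1, 0, 0, 0, 0],
    [1, 0.2, -1, 0, 0, 0, 0],
    [1, 0.2, -1, 0, 0, 0, 0],
    [1, 0.2, -1, 0, 0, 0, 0]
  ]
}}

```text
clock: 1.77
tcp_pos: [0.443, -0.0667, 0.2424]
orientation: [-3.117, -0.377, -0.0]
contact_force: [-0.1, -0.2, -0.6]
grip_width: 0.0855
```

Request:
{"api": "send_rows", "payload": {
  "deltas": [
    [1, 0.25, -1, 0, 0, 0, 0],
    [1, 0.25, -1, 0, 0, 0, 0],
    [1, 0.25, -1, 0, 0, 0, 0],
    [1, 0.25, -1, 0, 0, 0, 0],
    [1, 0.25, -1, 0, 0, 0, 0]
  ]
}}

```text
clock: 2.18
tcp_pos: [0.4453, 0.088, 0.2427]
orientation: [-3.116, -0.376, -0.002]
contact_force: [-0.3, -0.5, -0.4]
grip_width: 0.0855
```

Request:
{"api": "send_rows", "payload": {
  "deltas": [
    [1, 0.25, -1, 0, 0, 0, 0.002],
    [1, 0.25, -1, 0, 0, 0, 0.002],
    [1, 0.25, -1, 0, 0, 0, 0.002],
    [1, 0.25, -1, 0, 0, 0, 0.002],
    [1, 0.25, -1, 0, 0, 0, 0.002]
  ]
}}

```text
clock: 2.6
tcp_pos: [0.4469, 0.2426, 0.2426]
orientation: [-3.116, -0.365, -0.001]
contact_force: [-0.1, -0.4, -1.0]
grip_width: 0.0855
```

Request:
{"api": "send_rows", "payload": {
  "deltas": [
    [1, 0.02, -0.2, 0.3, 0, 0, 0.001],
    [1, 0.02, -0.28, 0.3, 0, 0, 0.001],
    [1, 0.02, -0.28, 0.3, 0, 0, 0.001],
    [1, 0.02, -0.28, 0.3, 0, 0, 0.001]
  ]
}}

```text
clock: 2.93
tcp_pos: [0.4408, 0.2773, 0.1964]
orientation: [3.121, 0.35, -0.003]
contact_force: [-0.4, -0.8, -0.3]
grip_width: 0.0854
```

```bash
python3 - <<'E'
from h import *
t=snap('top','t1');s=snap('scene','s1')
o=r.get_obs();R=cv2.Rodrigues(o['orientation'])[0];print(o['tcp_pos'],R.round(3),np.degrees(np.arctan2(R[1,0],R[0,0])))
print(R.T@(np.array([.4355,.283,.092])-o['tcp_pos'])/.15)
a=cv2.resize(t['pixels'][200:320,160:320],None,fx=3,fy=3)[:, :400];b=cv2.resize(s['pixels'][230:390,340:480],None,fx=2.8,fy=2.8)
im=np.zeros((450,800,3),np.uint8);im[:360,:400]=a;im[:448,400:792]=b
cv2.imwrite('pics/c1.png',im[:,:,::-1])
E
```

```text
[0.44192754 0.27664255 0.1975873 ] [[ 0.976  0.219  0.   ]
 [ 0.219 -0.976 -0.001]
 [ 0.     0.001 -1.   ]] 12.634342092335377
[-0.0327685  -0.05132277  0.70386184]
```

View pics/c1.png

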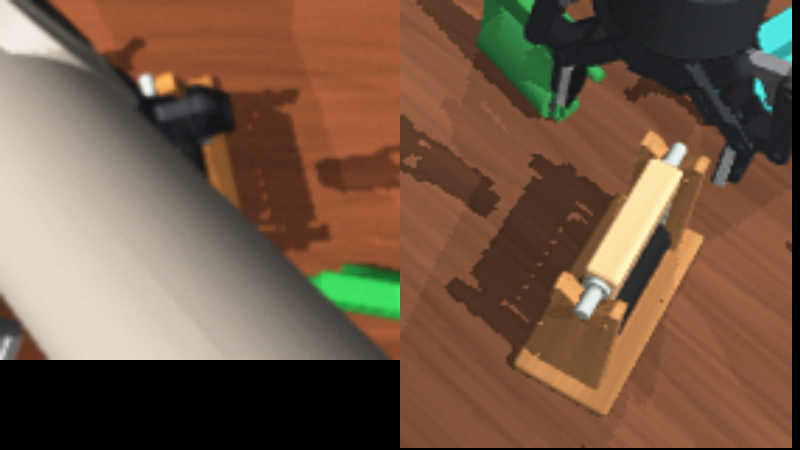

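The gripper is above the rest, with the fingers straddling the bar line. Lower and close.

Request:
{"api": "send_rows", "payload": {
  "deltas": [
    [1, -0.03, -0.05, 0.2, 0, 0, -0.004],
    [1, -0.03, -0.05, 0.4, 0, 0, -0.004],
    [1, -0.03, -0.05, 0.6, 0, 0, -0.004],
    [1, -0.03, -0.05, 0.7, 0, 0, -0.004],
    [1, -0.03, -0.05, 0.7, 0, 0, -0.004],
    [1, -0.03, -0.05, 0.7, 0, 0, -0.004]
  ]
}}

```text
clock: 3.53
tcp_pos: [0.4356, 0.2834, 0.0927]
orientation: [3.119, 0.365, -0.0]
contact_force: [-0.2, -0.2, -0.5]
grip_width: 0.0856
```

```bash
python3 - <<'E'
from h import *
o=r.get_obs();R=cv2.Rodrigues(o['orientation'])[0];print(o['tcp_pos'],o['contact_force'],np.degrees(np.arctan2(R[1,0],R[0,0])))
print(R.T@(np.array([.4355,.283,.092])-o['tcp_pos'])*1e3)
E
```

```text
[0.43557486 0.28342955 0.09267687] [-0.22027122 -0.1858255  -0.49386395] 13.357514259643535
[-0.17197802  0.40010886  0.67720033]
```

Request:
{"api": "send_rows", "payload": {
  "deltas": [
    [0, 0, 0, 0, 0, 0, 0],
    [0, 0, 0, 0, 0, 0, 0],
    [0, 0, 0, 0, 0, 0, 0],
    [0, 0, 0, 0, 0, 0, 0],
    [0, 0, 0, 0, 0, 0, 0],
    [0, 0, 0, 0, 0, 0, 0],
    [0, 0, 0, 0, 0, 0, 0],
    [0, 0, 0, 0, 0, 0, 0],
    [0, 0, 0, 0, 0, 0, 0],
    [0, 0, 0, 0, 0, 0, 0]
  ],
  "squeeze": 25
}}

```text
clock: 4.37
tcp_pos: [0.4355, 0.2832, 0.0929]
orientation: [3.118, 0.367, 0.001]
contact_force: [0.6, -5.6, 7.2]
grip_width: 0.0212
```

Request:
{"api": "send_rows", "payload": {
  "deltas": [
    [0, 0, 0.007, 0, 0, 0, 0],
    [0, 0, 0.007, -0.003, 0, 0, 0],
    [0, 0, 0.007, -0.003, 0, 0, 0],
    [0, 0, 0.007, -0.003, 0, 0, 0]
  ]
}}

```text
clock: 4.7
tcp_pos: [0.4355, 0.2833, 0.093]
orientation: [3.119, 0.368, 0.001]
contact_force: [1.2, -2.9, 4.8]
grip_width: 0.0217
```

Request:
{"api": "send_rows", "payload": {
  "deltas": [
    [0, 0, 0, 0, 0, 0, 0],
    [0, 0, 0, 0, 0, 0, 0],
    [0, 0, 0, 0, 0, 0, 0],
    [0, 0, 0, 0, 0, 0, 0]
  ],
  "squeeze": 100
}}

```text
clock: 5.03
tcp_pos: [0.4356, 0.2833, 0.0933]
orientation: [3.119, 0.367, 0.001]
contact_force: [0.8, -4.0, 8.0]
grip_width: 0.0203
```

```bash
python3 - <<'E'
from h import *
o=r.get_obs();R=cv2.Rodrigues(o['orientation'])[0];print(o['tcp_pos'],o['orientation'],o['contact_force'],o['moment'],np.degrees(np.arctan2(R[1,0],R[0,0])))
E
```

```text
[0.43559213 0.28331623 0.09325567] [3.11942262e+00 3.67254298e-01 1.31061652e-03] [ 0.8385934  -3.96294975  8.01122644] [-0.73669068 -0.12181434  0.10092626] 13.429233018579902
```

Held and seated; seat pose TCP (0.4356, 0.2833, 0.0933), yaw 13.4°. Lift and carry.

Request:
{"api": "send_rows", "payload": {
  "deltas": [
    [0, 0, 0, -0.1, 0, 0, 0],
    [0, 0, 0, -0.25, 0, 0, 0],
    [0, 0, 0, -0.4, 0, 0, 0],
    [0, 0, 0, -0.6, 0, 0, 0],
    [0, 0, 0, -0.8, 0, 0, 0],
    [0, 0, 0, -1, 0, 0, 0],
    [0, 0, 0, -1, 0, 0, 0],
    [0, 0, 0, -1, 0, 0, 0]
  ]
}}

```text
clock: 5.7
tcp_pos: [0.4351, 0.2842, 0.2434]
orientation: [-3.119, -0.368, -0.003]
contact_force: [-0.1, -0.7, -5.2]
grip_width: 0.0208
```

Request:
{"api": "send_rows", "payload": {
  "deltas": [
    [0, -0.02, 0.15, 0, 0, 0, 0.01],
    [0, -0.05, 0.35, 0, 0, 0, 0.02],
    [0, -0.07, 0.55, 0, 0, 0, 0.02],
    [0, -0.1, 0.75, 0, 0, 0, 0.02],
    [0, -0.14, 1, 0, 0, 0, 0.02]
  ]
}}

```text
clock: 6.12
tcp_pos: [0.4478, 0.1324, 0.2404]
orientation: [-3.129, -0.274, 0.006]
contact_force: [1.2, 0.2, -4.1]
grip_width: 0.0206
```

Request:
{"api": "send_rows", "payload": {
  "deltas": [
    [0, -0.02, 0.25, 0, 0, 0, 0.01],
    [0, 0, 0.5, 0, 0, 0, 0.02],
    [0, 0, 0.75, 0, 0, 0, 0.03],
    [0, 0, 1, 0, 0, 0, 0.03]
  ]
}}

```text
clock: 6.45
tcp_pos: [0.4735, -0.0167, 0.2404]
orientation: [-3.139, -0.12, 0.007]
contact_force: [1.3, 0.3, -5.1]
grip_width: 0.0203
```

Request:
{"api": "send_rows", "payload": {
  "deltas": [
    [0, 0.02, 0.25, 0, 0, 0, 0.01],
    [0, 0.04, 0.5, 0, 0, 0, 0.03],
    [0, 0.06, 0.7, 0, 0, 0, 0.054],
    [0, 0.06, 0.8, 0, 0, 0, 0.054],
    [0, 0.06, 0.85, 0, 0, 0, 0.054],
    [0, 0.06, 0.85, 0, 0, 0, 0.054],
    [0, 0.06, 0.85, 0, 0, 0, 0.054],
    [0, 0.06, 0.85, 0, 0, 0, 0.054]
  ]
}}

```text
clock: 7.12
tcp_pos: [0.4937, -0.1392, 0.2419]
orientation: [-3.137, 0.14, 0.002]
contact_force: [-0.3, 0.2, -3.9]
grip_width: 0.0202
```

```bash
cat > st.py <<'E'
from h import *
def st():
    o=r.get_obs();R=cv2.Rodrigues(o['orientation'])[0];p=o['tcp_pos']
    a=np.radians(-5.5);L=np.array([[np.cos(a),np.sin(a)],[-np.sin(a),np.cos(a)]])
    print('t',o['clock'],'tcp',p.round(4),'F',o['contact_force'].round(1),'M',o['moment'].round(2),'yaw',np.degrees(np.arctan2(R[1,0],R[0,0])).round(2),'tilt',R[:2,2].round(4),'w',o['grip_width'].round(4))
    print('lid xy mm',(L@(p[:2]-[.4795,-.251])*1e3).round(1))
if __name__=='__main__': st()
E
python3 - <<'E'
from st import *
st()
s=snap('scene','s2');t=snap('top','t2')
a=cv2.resize(s['pixels'][80:260,160:340],None,fx=2.5,fy=2.5)[:, :400];b=cv2.resize(t['pixels'][170:290,370:510],None,fx=2.8,fy=2.8)
im=np.zeros((450,800,3),np.uint8);im[:,:400]=a;im[:336,400:792]=b
cv2.imwrite('pics/c2.png',im[:,:,::-1])
E
```

```text
Traceback (most recent call last):
  File "st.py", line 5, in st
    print('t',o['clock'],'tcp',p.round(4),'F',o['contact_force'].round(1),'M',o['moment'].round(2),'yaw',np.degrees(np.arctan2(R[1,0],R[0,0])).round(2),'tilt',R[:2,2].round(4),'w',o['grip_width'].round(4))
                                                                                                                                                                                    ^^^^^^^^^^^^^^^^^^^^^
AttributeError: 'float' object has no attribute 'round'
```

```bash
sed -i "s/o\['grip_width'\].round(4)/round(o['grip_width'],4)/" st.py
python3 - <<'E'
from st import *
st()
s=snap('scene','s2');t=snap('top','t2')
a=cv2.resize(s['pixels'][80:260,160:340],None,fx=2.5,fy=2.5)[:, :400];b=cv2.resize(t['pixels'][170:290,370:510],None,fx=2.8,fy=2.8)
im=np.zeros((450,800,3),np.uint8);im[:,:400]=a;im[:336,400:792]=b
cv2.imwrite('pics/c2.png',im[:,:,::-1])
E
```

```text
t 7.1167 tcp [ 0.4937 -0.1392  0.2419] F [-0.3  0.2 -3.9] M [ 0.06 -0.03  0.03] yaw -5.09 tilt [-0.0015  0.0012] w 0.0202
lid xy mm [  3.4 112.7]
```

View pics/c2.png

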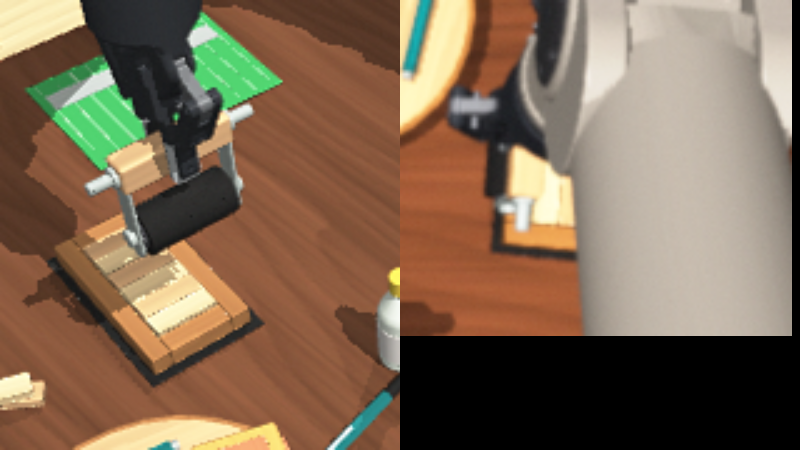

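Roller is held upright, in line with the lid, drum clear. Move over strip 5 and descend.

Request:
{"api": "send_rows", "payload": {
  "deltas": [
    [0, -0.023, 0.1, 0.1, 0, 0, 0.001],
    [0, -0.023, 0.25, 0.25, 0, 0, 0.001],
    [0, -0.023, 0.35, 0.45, 0, 0, 0.001],
    [0, -0.023, 0.36, 0.65, 0, 0, 0.001],
    [0, -0.023, 0.36, 0.8, 0, 0, 0.001],
    [0, -0.023, 0.36, 0.88, 0, 0, 0.001],
    [0, -0.023, 0.36, 0.91, 0, 0, 0.001],
    [0, -0.023, 0.36, 0.91, 0, 0, 0.001],
    [0, -0.023, 0.36, 0.91, 0, 0, 0.001]
  ]
}}

```text
clock: 7.97
tcp_pos: [0.4865, -0.1943, 0.107]
orientation: [3.138, -0.148, 0.002]
contact_force: [0.9, 0.1, -4.1]
grip_width: 0.0205
```

Request:
{"api": "send_rows", "payload": {
  "deltas": [
    [0, 0, 0, 0.01, 0, 0, 0],
    [0, 0, 0, 0.02, 0, 0, 0],
    [0, 0, 0, 0.03, 0, 0, 0],
    [0, 0, 0, 0.04, 0, 0, 0],
    [0, 0, 0, 0.05, 0, 0, 0],
    [0, 0, 0, 0.05, 0, 0, 0]
  ]
}}

```text
clock: 8.47
tcp_pos: [0.4855, -0.1948, 0.0986]
orientation: [-3.138, 0.149, 0.0]
contact_force: [-0.5, -0.5, -5.3]
grip_width: 0.0207
```

```bash
python3 st.py
```

```text
t 8.4667 tcp [ 0.4855 -0.1948  0.0986] F [-0.5 -0.5 -5.3] M [ 0.01 -0.   -0.02] yaw -5.45 tilt [-0.0003  0.0001] w 0.0207
lid xy mm [ 0.6 56.5]
```

Request:
{"api": "send_rows", "payload": {
  "deltas": [
    [0, 0, 0, 0.01, 0, 0, 0],
    [0, 0, 0, 0.015, 0, 0, 0],
    [0, 0, 0, 0.02, 0, 0, 0],
    [0, 0, 0, 0.025, 0, 0, 0],
    [0, 0, 0, 0.03, 0, 0, 0],
    [0, 0, 0, 0.03, 0, 0, 0]
  ]
}}

```text
clock: 8.97
tcp_pos: [0.4857, -0.1949, 0.0943]
orientation: [3.138, -0.149, 0.0]
contact_force: [-1.0, -0.2, -0.3]
grip_width: 0.0208
```

Request:
{"api": "send_rows", "payload": {
  "deltas": [
    [0, 0, 0, 0.007, 0, 0, 0],
    [0, 0, 0, 0.014, 0, 0, 0],
    [0, 0, 0, 0.014, 0, 0, 0],
    [0, 0, 0, 0.014, 0, 0, 0]
  ]
}}

```text
clock: 9.3
tcp_pos: [0.4858, -0.1951, 0.0932]
orientation: [3.137, -0.15, 0.001]
contact_force: [-5.9, 0.9, 12.0]
grip_width: 0.0206
```

Request:
{"api": "send_rows", "payload": {
  "deltas": [
    [0, 0, 0.03, 0, 0, 0, 0],
    [0, 0, 0.06, 0, 0, 0, 0],
    [0, 0, 0.09, 0, 0, 0, 0],
    [0, 0, 0.12, 0, 0, 0, 0],
    [0, 0, 0.15, 0, 0, 0, 0],
    [0, 0, 0.15, 0, 0, 0, 0]
  ]
}}

```text
clock: 9.8
tcp_pos: [0.4837, -0.2187, 0.0933]
orientation: [3.137, -0.152, 0.002]
contact_force: [-4.3, -1.2, 12.2]
grip_width: 0.0205
```

```bash
python3 st.py
```

```text
t 9.8 tcp [ 0.4837 -0.2187  0.0933] F [-4.3 -1.2 12.2] M [-0.05  0.98  0.04] yaw -5.53 tilt [ 0.0009 -0.0015] w 0.0205
lid xy mm [ 1.1 32.5]
```

Request:
{"api": "send_rows", "payload": {
  "deltas": [
    [0, 0, 0.03, 0, 0, 0, 0],
    [0, 0, 0.06, 0, 0, 0, 0],
    [0, 0, 0.09, 0, 0, 0, 0],
    [0, 0, 0.12, 0, 0, 0, 0],
    [0, 0, 0.15, 0, 0, 0, 0],
    [0, 0, 0.18, 0, 0, 0, 0],
    [0, 0, 0.21, 0, 0, 0, 0],
    [0, 0, 0.24, 0, 0, 0, 0],
    [0, 0, 0.27, 0, 0, 0, 0],
    [0, 0, 0.3, 0, 0, 0, 0]
  ]
}}

```text
clock: 10.63
tcp_pos: [0.4797, -0.2626, 0.0933]
orientation: [3.137, -0.15, 0.002]
contact_force: [-4.0, 0.5, 11.2]
grip_width: 0.0207
```

Request:
{"api": "send_rows", "payload": {
  "deltas": [
    [0, 0, 0.03, 0, 0, 0, 0],
    [0, 0, 0.06, 0, 0, 0, 0],
    [0, 0, 0.09, 0, 0, 0, 0],
    [0, 0, 0.12, 0, 0, 0, 0],
    [0, 0, 0.15, 0, 0, 0, 0],
    [0, 0, 0.18, 0, 0, 0, 0],
    [0, 0, 0.21, 0, 0, 0, 0],
    [0, 0, 0.24, 0, 0, 0, 0],
    [0, 0, 0.27, 0, 0, 0, 0],
    [0, 0, 0.3, 0, 0, 0, 0],
    [0, 0, 0.32, 0, 0, 0, 0],
    [0, 0, 0.32, 0, 0, 0, 0]
  ]
}}

```text
clock: 11.63
tcp_pos: [0.4751, -0.3115, 0.0933]
orientation: [3.136, -0.151, 0.003]
contact_force: [-3.1, -0.8, 8.1]
grip_width: 0.0208
```

```bash
python3 st.py
```

```text
t 11.6333 tcp [ 0.4751 -0.3115  0.0933] F [-3.1 -0.8  8.1] M [-0.04  0.71  0.02] yaw -5.52 tilt [ 0.0016 -0.0019] w 0.0208
lid xy mm [  1.4 -60.6]
```

One pass is done at a steady 12–16 N net. I'll roll back with slightly more pressure.

Request:
{"api": "send_rows", "payload": {
  "deltas": [
    [0, 0, 0, 0.005, 0, 0, 0],
    [0, 0, -0.04, 0.005, 0, 0, 0],
    [0, 0, -0.08, 0.005, 0, 0, 0],
    [0, 0, -0.12, 0.005, 0, 0, 0],
    [0, 0, -0.16, 0.005, 0, 0, 0],
    [0, 0, -0.2, 0.005, 0, 0, 0],
    [0, 0, -0.24, 0.005, 0, 0, 0],
    [0, 0, -0.28, 0.005, 0, 0, 0],
    [0, 0, -0.32, 0.005, 0, 0, 0],
    [0, 0, -0.36, 0.005, 0, 0, 0],
    [0, 0, -0.4, 0.005, 0, 0, 0]
  ]
}}

```text
clock: 12.55
tcp_pos: [0.481, -0.2512, 0.0933]
orientation: [3.136, -0.151, 0.003]
contact_force: [-4.1, -0.7, 15.7]
grip_width: 0.0205
```

Request:
{"api": "send_rows", "payload": {
  "deltas": [
    [0, 0, -0.04, 0.001, 0, 0, 0],
    [0, 0, -0.08, 0.001, 0, 0, 0],
    [0, 0, -0.12, 0.001, 0, 0, 0],
    [0, 0, -0.16, 0.001, 0, 0, 0],
    [0, 0, -0.2, 0.001, 0, 0, 0],
    [0, 0, -0.24, 0.001, 0, 0, 0],
    [0, 0, -0.28, 0.001, 0, 0, 0],
    [0, 0, -0.32, 0.001, 0, 0, 0],
    [0, 0, -0.36, 0.001, 0, 0, 0],
    [0, 0, -0.38, 0.001, 0, 0, 0],
    [0, 0, -0.38, 0.001, 0, 0, 0]
  ]
}}

```text
clock: 13.47
tcp_pos: [0.4867, -0.1932, 0.0932]
orientation: [3.137, -0.149, 0.003]
contact_force: [-5.9, 0.8, 19.0]
grip_width: 0.0206
```

```bash
python3 st.py
```

```text
t 13.4667 tcp [ 0.4867 -0.1932  0.0932] F [-5.9  0.8 19. ] M [ 0.37  1.37 -0.16] yaw -5.45 tilt [ 0.0017 -0.0009] w 0.0206
lid xy mm [ 1.6 58.2]
```

Request:
{"api": "send_rows", "payload": {
  "deltas": [
    [0, 0, 0, -0.1, 0, 0, 0],
    [0, 0, 0, -0.3, 0, 0, 0],
    [0, 0, 0, -0.5, 0, 0, 0],
    [0, 0, 0, -0.7, 0, 0, 0],
    [0, 0, 0, -0.9, 0, 0, 0],
    [0, 0, 0, -1, 0, 0, 0]
  ]
}}

```text
clock: 13.97
tcp_pos: [0.4871, -0.1936, 0.2445]
orientation: [3.137, -0.149, 0.007]
contact_force: [1.4, 0.6, -4.4]
grip_width: 0.0204
```

Request:
{"api": "send_rows", "payload": {
  "deltas": [
    [0, 0, -0.15, 0, 0, 0, 0],
    [0, -0.1, -0.4, 0, 0, 0, -0.01],
    [0, -0.2, -0.7, 0, 0, 0, -0.03],
    [0, -0.25, -0.9, 0, 0, 0, -0.05],
    [0, -0.3, -1, 0, 0, 0, -0.05],
    [0, -0.3, -1, 0, 0, 0, -0.05]
  ]
}}

```text
clock: 14.47
tcp_pos: [0.4538, -0.0349, 0.2408]
orientation: [-3.138, -0.109, 0.002]
contact_force: [0.3, -0.5, -4.8]
grip_width: 0.0204
```

```bash
python3 - <<'E'
from st import *
st()
o=r.get_obs();R=cv2.Rodrigues(o['orientation'])[0];print(R.T@(np.array([.4356,.2825,.2433])-o['tcp_pos'])/.15)
s=snap('scene','s3');cv2.imwrite('pics/c3.png',cv2.resize(s['pixels'][145:245,165:285],None,fx=6,fy=6,interpolation=cv2.INTER_CUBIC)[:,:,::-1])
E
```

```text
t 14.4667 tcp [ 0.4538 -0.0349  0.2408] F [ 0.3 -0.5 -4.8] M [0.01 0.02 0.04] yaw 3.98 tilt [-0.001   0.0013] w 0.0204
lid xy mm [-46.3 212.6]
[ 0.02629239 -2.11960923 -0.01355156]
```

View pics/c3.png

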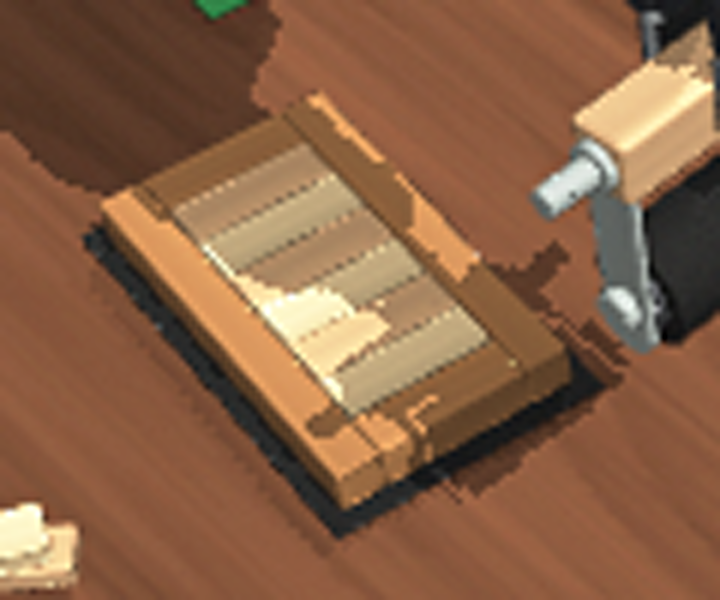

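All six strips look flush with the frame: the crop shows no step at the panel edges from (210,245) to (485,345). Now back to the rest.

Request:
{"api": "send_rows", "payload": {
  "deltas": [
    [0, 0, -0.2, -0.01, 0, 0, 0],
    [0, 0, -0.45, -0.01, 0, 0, -0.02],
    [0, 0, -0.7, -0.01, 0, 0, -0.035],
    [0, 0, -0.9, -0.01, 0, 0, -0.052],
    [0, 0, -1, -0.01, 0, 0, -0.052],
    [0, 0, -1, -0.01, 0, 0, -0.052]
  ]
}}

```text
clock: 15.02
tcp_pos: [0.446, 0.1133, 0.2427]
orientation: [-3.119, -0.36, -0.001]
contact_force: [1.0, 1.3, -4.5]
grip_width: 0.0204
```

Request:
{"api": "send_rows", "payload": {
  "deltas": [
    [0, 0.05, -0.2, 0, 0, 0, 0],
    [0, 0.1, -0.45, 0, 0, 0, 0],
    [0, 0.15, -0.7, 0, 0, 0, 0],
    [0, 0.2, -0.9, 0, 0, 0, 0],
    [0, 0.2, -1, 0, 0, 0, 0],
    [0, 0.2, -1, 0, 0, 0, 0],
    [0, 0.2, -1, 0, 0, 0, 0]
  ]
}}

```text
clock: 15.6
tcp_pos: [0.4422, 0.262, 0.242]
orientation: [3.121, 0.353, -0.001]
contact_force: [-0.0, -1.5, -4.3]
grip_width: 0.0204
```

```bash
python3 - <<'E'
from st import *
st()
o=r.get_obs();R=cv2.Rodrigues(o['orientation'])[0];print(R.T@(np.array([.4356,.2830,.1233])-o['tcp_pos'])/.15)
E
```

```text
t 15.6 tcp [0.4422 0.262  0.242 ] F [-0.  -1.5 -4.3] M [-0.1   0.03 -0.02] yaw 12.89 tilt [-0.0008 -0.001 ] w 0.0204
lid xy mm [-86.3 507.1]
[-0.01087113 -0.14673367  0.79152569]
```

Request:
{"api": "send_rows", "payload": {
  "deltas": [
    [0, -0.01, -0.1, 0, 0, 0, -0.003],
    [0, -0.01, -0.147, 0, 0, 0, -0.003],
    [0, -0.01, -0.147, 0, 0, 0, -0.003],
    [0, -0.01, -0.147, 0.1, 0, 0, -0.003],
    [0, -0.01, -0.147, 0.25, 0, 0, -0.003],
    [0, -0.01, -0.147, 0.4, 0, 0, -0.003],
    [0, -0.01, -0.147, 0.55, 0, 0, -0.003],
    [0, -0.01, -0.147, 0.7, 0, 0, -0.003],
    [0, -0.01, -0.147, 0.78, 0, 0, -0.003],
    [0, -0.01, -0.147, 0.78, 0, 0, -0.003],
    [0, -0.01, -0.147, 0.78, 0, 0, -0.003]
  ]
}}

```text
clock: 16.52
tcp_pos: [0.4355, 0.2835, 0.1258]
orientation: [3.12, 0.367, -0.001]
contact_force: [0.8, 1.6, -3.4]
grip_width: 0.0204
```

```bash
python3 - <<'E'
from st import *
st()
o=r.get_obs();R=cv2.Rodrigues(o['orientation'])[0];print(R.T@(np.array([.4356,.2830,.0935])-o['tcp_pos'])/.15)
s=snap('scene','s4');cv2.imwrite('pics/c4.png',cv2.resize(s['pixels'][260:385,370:470],None,fx=4.8,fy=4.8,interpolation=cv2.INTER_CUBIC)[:,:,::-1])
E
```

```text
t 16.5167 tcp [0.4355 0.2835 0.1258] F [ 0.8  1.6 -3.4] M [ 0.03 -0.03  0.04] yaw 13.41 tilt [-0.0005 -0.0006] w 0.0204
lid xy mm [-95.  527.8]
[-0.00029518  0.0032932   0.21538695]
```

View pics/c4.png

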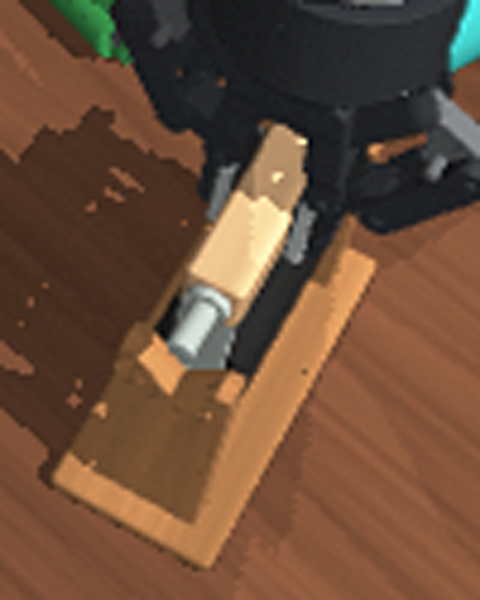

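The near pin (200,335) is centred over its V (160–235,370). Lower to the seat.

Request:
{"api": "send_rows", "payload": {
  "deltas": [
    [0, 0, 0.003, 0.05, 0, 0, 0],
    [0, 0, 0.003, 0.1, 0, 0, 0],
    [0, 0, 0.003, 0.15, 0, 0, 0],
    [0, 0, 0.003, 0.19, 0, 0, 0],
    [0, 0, 0.003, 0.205, 0, 0, 0],
    [0, 0, 0.003, 0.212, 0, 0, 0],
    [0, 0, 0.003, 0.212, 0, 0, 0],
    [0, 0, 0.003, 0.212, 0, 0, 0]
  ]
}}

```text
clock: 17.23
tcp_pos: [0.4355, 0.2838, 0.094]
orientation: [-3.12, -0.368, -0.001]
contact_force: [0.3, 0.5, -2.7]
grip_width: 0.0204
```

```bash
python3 st.py
```

```text
t 17.2333 tcp [0.4355 0.2838 0.094 ] F [ 0.3  0.5 -2.7] M [-0.03  0.03  0.03] yaw 13.46 tilt [0.0003 0.0003] w 0.0204
lid xy mm [-95.1 528.1]
```

Request:
{"api": "send_rows", "payload": {
  "deltas": [
    [0, 0, 0, 0.004, 0, 0, 0],
    [0, 0, 0, 0.008, 0, 0, 0],
    [0, 0, 0, 0.008, 0, 0, 0],
    [0, 0, 0, 0.008, 0, 0, 0]
  ],
  "squeeze": 40
}}

```text
clock: 17.57
tcp_pos: [0.4358, 0.2836, 0.0935]
orientation: [3.12, 0.368, 0.002]
contact_force: [-0.8, -2.7, 6.1]
grip_width: 0.0207
```

Request:
{"api": "send_rows", "payload": {
  "deltas": [
    [0.35, 0, 0, 0, 0, 0, 0],
    [0.5, 0, 0, 0, 0, 0, 0],
    [0.7, 0, 0, 0, 0, 0, 0],
    [0.9, 0, 0, 0, 0, 0, 0],
    [1, 0, 0, 0, 0, 0, 0],
    [1, 0, 0, 0, 0, 0, 0],
    [1, 0, 0, 0, 0, 0, 0],
    [1, 0, 0, 0, 0, 0, 0]
  ]
}}

```text
clock: 18.23
tcp_pos: [0.4354, 0.2837, 0.0927]
orientation: [-3.12, -0.368, -0.0]
contact_force: [0.9, -0.4, -0.2]
grip_width: 0.0855
```

Request:
{"api": "send_rows", "payload": {
  "deltas": [
    [1, 0, 0, -0.1, 0, 0, 0],
    [1, 0, 0, -0.25, 0, 0, 0],
    [1, 0, 0, -0.45, 0, 0, 0],
    [1, 0, 0, -0.7, 0, 0, 0],
    [1, 0, 0, -1, 0, 0, 0],
    [1, 0, 0, -1, 0, 0, 0]
  ]
}}

```text
clock: 18.73
tcp_pos: [0.438, 0.2865, 0.2499]
orientation: [-3.115, -0.368, -0.016]
contact_force: [0.5, 1.9, -0.1]
grip_width: 0.0855
```

Request:
{"api": "send_rows", "payload": {
  "deltas": [
    [1, 0, 0.25, 0, 0, 0, 0],
    [1, 0, 0.5, 0, 0, 0, 0],
    [1, 0, 0.75, 0, 0, 0, 0],
    [1, 0, 1, 0, 0, 0, 0],
    [1, 0, 1, 0, 0, 0, 0],
    [1, 0, 1, 0, 0, 0, 0]
  ]
}}

```text
clock: 19.23
tcp_pos: [0.4708, 0.1352, 0.2425]
orientation: [3.12, 0.36, -0.0]
contact_force: [-0.0, 0.9, -0.5]
grip_width: 0.0857
```

Request:
{"api": "send_rows", "payload": {
  "deltas": [
    [1, 0, 0.25, 0, 0, 0, 0],
    [1, 0, 0.5, 0, 0, 0, 0],
    [1, 0, 0.75, 0, 0, 0, 0],
    [1, 0, 1, 0, 0, 0, 0],
    [1, 0, 1, 0, 0, 0, 0],
    [1, 0, 1, 0, 0, 0, 0],
    [1, 0, 1, 0, 0, 0, 0],
    [1, 0, 1, 0, 0, 0, 0]
  ]
}}

```text
clock: 19.9
tcp_pos: [0.505, -0.0058, 0.2428]
orientation: [-3.119, -0.373, -0.0]
contact_force: [-1.1, -0.1, 0.4]
grip_width: 0.0851
```

```bash
python3 - <<'E'
from st import *
st()
s=snap('scene','s5');t=snap('top','t5')
im=np.zeros((480,800,3),np.uint8)
a=cv2.resize(s['pixels'][265:385,375:460],None,fx=4,fy=4,interpolation=cv2.INTER_CUBIC);im[:480,:340]=a
b=cv2.resize(t['pixels'][200:300,180:280],None,fx=4.5,fy=4.5,interpolation=cv2.INTER_CUBIC);im[:450,345:795]=b
cv2.imwrite('pics/c5.png',im[:,:,::-1])
E
```

```text
t 19.9 tcp [ 0.505  -0.0058  0.2428] F [-1.1 -0.1  0.4] M [ 0.06 -0.01  0.01] yaw 13.65 tilt [0.0001 0.0008] w 0.0851
lid xy mm [  1.9 246.6]
```

View pics/c5.png

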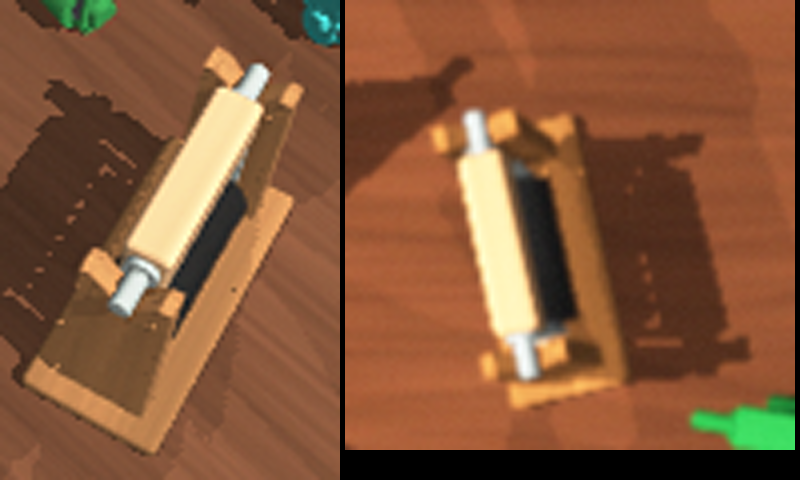

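View pics/s5.png

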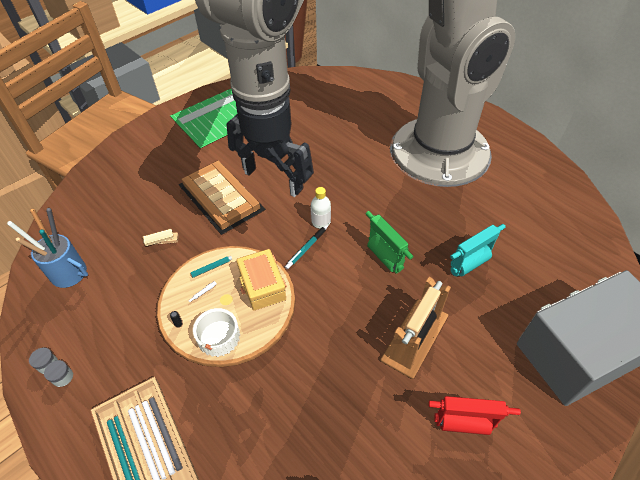

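The roller hangs in both Vs, as at the start; the gripper is clear and the bystanders have not moved. Handing in.

```bash
python3 -c "
from bench import r
print(r.hand_in())"
```

```text
the job is handed in; nothing more can be done
None
```

The job is done and handed in at about 20 s of the 64 s allowed. I lifted the roller from its rest, rolled it once each way over all six strips, hung it back by both pins and let go.

- **Force:** readings between moves put the drum force at about 12–16 N on the first pass and 20–23 N on the return. The return was slightly above the suggested 10–20 N but far below the 120 N crush limit.
- **Strips:** the tool height stayed at the frame-level value (0.0932–0.0933 m) in every reading along both passes, and a close-up of the lid showed no raised strip.
- **Uneven contact:** the wrist moment suggested the drum bore more on the robot-side edge of the frame. I left this uncorrected because the height readings stayed level.
- **Rest and surroundings:** the last pictures show both pins in their Vs with the bar placed as at the start. The gripper is open and clear, with about 0 N on the tool, and the other objects look unmoved.

No check failed. I judged the strips from the height readings and one picture, since the joint values could not be read directly.

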